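# Roll the blender caddy home and brake it

## Task

The blender stands on its rolling caddy with the brake on: flick the brake pedal right up, roll the caddy across to the chilled topping unit until both of its rubber bumpers rest against the unit's flat front, then push the pedal fully down to lock it there. Do not drag the caddy while it is braked, keep the steel measuring cup standing on it, and leave the stack of cups, the juice bottle and the stack of lids beside it where they are.

Things in the scene. Friction and masses are not known exactly. Their poses are not given: they have to be found in the camera images.
- caddy: Low aluminium tray, 270 mm (its x) by 320 mm (its y), on four ball casters, a black blender motor base bolted on it; about 4.5 kg, its weight centred near x -20, y +25 mm. Unbraked, 3 to 4 N roll it in any direction and it does not coast far; braked, it slips only above about 12 N. Origin on the counter under the tray's centre, z up. Two bumpers on its +y end; its -y end is the brake end.
- brake_end_rim (a point): Middle of the outside of the rubber-faced tray rim at the brake end (caddy x = 0, y = -160, 53 mm high). A rim 5 mm thick, 34 to 72 mm above the counter, runs round the tray (outside faces x = +-135, y = +-160 mm): push on it, meeting it slowly, for the caddy is heavy. Two pedal bracket plates at x = +-27 mm stand out from it to y = -192 mm, 31 to 71 mm high.
- motor_top (a point): Top of the motor base's jug pad, 209 mm above the counter (drive socket to 222 mm). The motor base, 180 x 206 mm, covers caddy x -125..+55 and y -56..+150 mm, so the tray is open for 100 mm behind the brake-end rim.
- bumper_near (a point): Centre of the outer face of the rubber bumper (30 mm across) at caddy x = -100, y = +172, 53 mm above the counter.
- bumper_far (a point): The same on the other bumper, at caddy x = +100, y = +172.
- pedal (a joint): Brake pedal in the middle of the brake end, rad: 0 = down, level, locked (through a link it forces a rubber foot under the tray on to the counter); grows as it swings up; 0.70 = right up at its stop, released. The foot is clear of the counter from about 0.2. The hinge is stiff: the pedal stays where it is left; 4 to 6 N at the tread lift it, 4 to 9 N press it down.
- pedal_hinge (a point): Middle of the pedal's hinge pin, which runs along caddy x at caddy y = -175, 54 mm above the counter. The tread reaches from 40 to 96 mm from the pin; its free end points to caddy -y when down and rises from there.
- pedal_tread (a point): Middle of the top of the pedal's black rubber tread, 40 mm wide (caddy x), 56 mm long, 12 mm thick; 68 mm from the pin and, when down, 7 mm above the pin's level. Down, the tread's underside is 49 mm above the counter, with free room below and on both sides.
- topping_unit: Fixed chilled topping unit of steel with four fruit pans, 700 mm (its x) by 340 mm (its y), 206 mm high at most; origin on the counter under its centre. Its flat front, facing the caddy, is the plane y = -170 mm of its own frame, from 20 to 170 mm high.
- measure: Loose steel measuring cup, 58 mm across the rim, 85 mm high, standing on the tray beside the motor base; origin at the centre of its underside.
- cup_stack: Bystander: upturned stack of clear cups, 98 mm across, 215 mm high; origin at the centre of its underside.
- juice_bottle: Bystander: dark juice bottle, 68 mm across, 200 mm high; origin at the centre of its underside.
- lid_stack: Bystander: stack of white cup lids, 98 mm across, 55 mm high, not far from the pedal; origin at the centre of its underside.
Things that resemble listed ones, but are neither listed nor needed, are in the scene too. What is meant by the measure is not red, and is the larger of those in its own colour.

How it is judged (in metres and radians):
On the way, in this order (a step that is already met when the one before it is completed fails the run):
1. the brake pedal is flicked up (over 0.45 rad) before the caddy has been shifted 30 mm (value of joint pedal above 0.45 rad and distance of caddy from where it was at the start of the episode below 0.03 m), for 0.2 s.
2. both bumpers are within 12 mm of the topping unit's front, with the brake still off (pedal over 0.3 rad) (y of each of bumper_near, bumper_far in the frame of topping_unit above -0.182 m and value of joint pedal above 0.3 rad), for 0.2 s.
At the end, for the whole second after the job is handed in: The pedal is down (under 0.08 rad), both bumpers are within 15 mm of the topping unit's front, the caddy stands level and still, and the measuring cup stands upright on the tray (value of joint pedal below 0.08 rad and y of each of bumper_near, bumper_far in the frame of topping_unit above -0.185 m and angle between caddy's own z axis and vertical below 0.05 rad and linear speed of caddy below 0.02 m/s and angle between measure's own z axis and vertical below 0.2 rad and z of measure in the frame of caddy above 0.04 m); the robot touches nothing.
It fails at once if the caddy is shifted over 30 mm from its start with the pedal still down (under 0.15 rad) and away from the topping unit (distance of caddy from where it was at the start of the episode above 0.03 m and value of joint pedal below 0.15 rad and y of any of bumper_near, bumper_far in the frame of topping_unit below -0.2 m).
It fails at once if the measuring cup topples (over 0.6 rad) (angle between measure's own z axis and vertical above 0.6 rad).
It fails at once if the cup stack, the juice bottle or the lid stack is shifted by more than 40 mm (distance of any of cup_stack, juice_bottle, lid_stack from where it was at the start of the episode above 0.04 m).
It also fails if it takes over 72 s, if anything falls off the work surface, if the arm or the gripper's body presses on something with over 40 N, if the wrist force passes 120 N, or if a joint passes its speed limit or range.

## Robot

A 6-joint arm with a two-finger parallel gripper is mounted at the origin on the work surface. World frame = base frame: x ahead of the robot, y to its left, z up, the work surface at z = 0. Lengths are in mm, angles in rad, forces in N, time in s.
With the tool pointing down it reaches from about 350 to 975 mm from the base axis. Payload 17.4 kg.
Tool frame: the origin (TCP) lies at the very end of the fingers, on their centre line; the grasp point (between the pads) lies 19 mm behind it; z points along the fingers, x is the direction in which the jaws open and shut, and the axes are right-handed (so a half turn about z gives the same grasp; the last joint's range is limited). The gripper opens to 85 mm and grips with 20 to 120 N. Pads are 22 mm wide; open, the fingers measure 114 mm over their backs; the gripper's body (76 mm by 85 mm) begins 54 mm behind the grasp point. The pads swing forward as they close: fully open they stand 13 mm farther back than shut.
Start: joints at [-1.165, 0.116, 1.442, -0, 1.584, -0.038], TCP at [289.82, -609.62, 203.503] pointing down, gripper open.
Joint ranges: [-2.83, 2.83], [-0.83, 2.19], [0.07, 2.5], [-1.14, 4.28], [0.01, 3], [-2.97, 2.97]. Speed limits (rad/s): [1.89, 1.89, 2.22, 3.14, 3.14, 3.14].

## Interface

Orientations are given as a 3x3 rotation matrix whose columns are the frame's x, y, z axes.
In Python, from station import arm gives the robot as it stands. The module is installed in compiled form; this text tells all that it offers. Calls block until the motion is done:
- arm.goto(position, orientation): joint-space move of the TCP to a pose.
- arm.move_straight(position, v=150, rotation=None): straight line of the TCP; rotation=None keeps the orientation; v is the mean speed in mm/s.
- arm.move_j(angles): joint-space move.
- arm.gripper_open() and arm.clamp(force=None): open the fingers fully, or close them until they stop; force is the grip in N (None keeps the last).
- arm.hold(seconds).
- arm.solve_ik(position, orientation): joint angles nearest the present ones, or None.
- arm.get_obs(): the state.
- arm.camera(name): name is "scene" or "top"; returns the picture (480x640x3 uint8, red, green, blue); there is no depth.
- arm.get_calibration(name): a dict with "fx", "fy", "cx", "cy" (pixels), "k1" (the pictures are not rectified: a ray, as slopes to the right and down, at radius r is drawn at 1 + k1 r^2 times it, then the intrinsics apply), "R" (3x3) and "t" (3): a world point X has camera coordinates R X + t. Camera axes: x right, y down, z forward; pixel columns grow to the right and rows downward; lengths in mm; the calibration is good to about 2 mm. A picture is of the moment at which its call begins. get_calibration takes no time and is no camera call.
A pose or a line that the arm cannot do raises arm.MotionError and nothing moves.
- arm.hand_in(): hands the job in, once; it reports no verdict.
The state is a dict: "clock": time; "joint_positions": joint angles; "qd": joint speeds; "effort": joint torques, N m; "eef_pos": TCP position; "eef_rot": TCP orientation; "ft_force": force on the tool from outside, world axes, zero at the start; "wrist_torque": the same for the moment, N m; "finger_gap": finger opening in mm.
Only numpy, scipy, OpenCV 4.12 (cv2) and the standard library are available. Lean on these libraries where they do the work, as an engineer would, in place of code of your own. Each camera call takes 0.05 s, during which the arm holds its last target. There are 200 camera calls.

## Working session

There is one attempt and no reset: what is moved stays moved. The work goes in short steps, each a Python script; the robot and the scene stay as the last script left them, time stands still between calls to the robot, and variables do not carry over. Pictures are saved under pics/ and viewed, about 8 in all and at most 12, crops included, and the job is handed in when it is done.

```bash
mkdir -p pics; cat > h.py <<'E'
import numpy as np, cv2
from station import arm
def cal(n):
    c=arm.get_calibration(n); return c,np.array(c["R"]),np.array(c["t"])
def ray(n,u,v):
    c,R,t=cal(n); d=np.array([(u-c["cx"])/c["fx"],(v-c["cy"])/c["fy"]]); p=d.copy()
    for _ in range(20): p=d/(1+c["k1"]*(p@p))
    return -R.T@t, R.T@np.array([p[0],p[1],1])
def at_z(n,u,v,z):
    o,d=ray(n,u,v); return o+d*(z-o[2])/d[2]
def proj(n,X):
    c,R,t=cal(n); q=np.atleast_2d(X)@R.T+t; p=q[:,:2]/q[:,2:]; p=p*(1+c["k1"]*(p**2).sum(1,keepdims=True))
    return p*[c["fx"],c["fy"]]+[c["cx"],c["cy"]]
def snap(n,name,crop=None,s=1):
    im=arm.camera(n)[:,:,::-1]
    if crop: x0,y0,x1,y1=crop; im=im[y0:y1,x0:x1]
    if s!=1: im=cv2.resize(im,None,fx=s,fy=s,interpolation=cv2.INTER_CUBIC)
    cv2.imwrite("pics/"+name,im)
def st():
    o=arm.get_obs(); print(round(o["clock"],2),np.round(o["eef_pos"],1),np.round(o["ft_force"],1),round(o["finger_gap"],1))
E
python3 - <<'E'
from h import *
snap("top","t0.png");snap("scene","s0.png")
for n in("top","scene"):
    c,R,t=cal(n);print(n,-R.T@t,R[2],c["fx"],c["k1"])
st()
E
```

```text
top [ 473.34015765    1.89835239 1497.99379858] [ 0.057665   -0.00693541 -0.9983119 ] 488.6220272553903 -0.07048376085087842
scene [  721.99384193 -1030.74660609   928.75914168] [-0.14137718  0.78685468 -0.6007264 ] 486.29215575479395 0.025036076997961225
0.1 [ 289.8 -609.4  202.8] [-0.5 -0.2 -0.8] 85.2
```

View pics/t0.png

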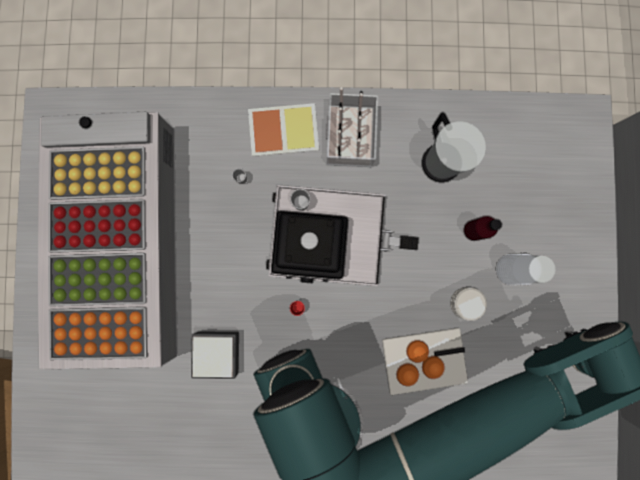

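View pics/s0.png

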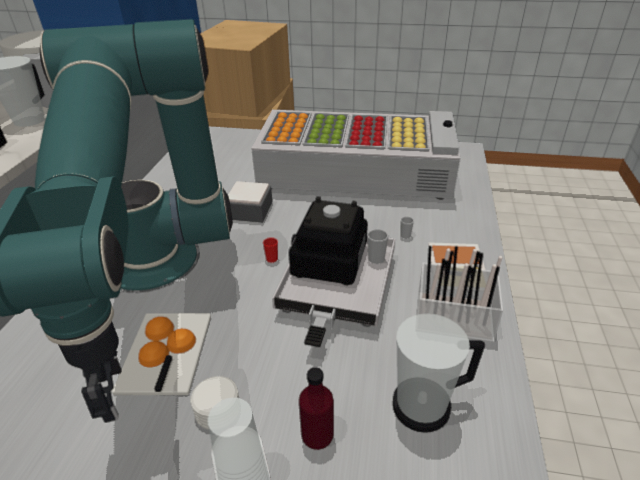

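The top view shows the caddy at (325,235) with its pedal at (405,242) towards world -y. The unit is on the left with its front edge near column 160-175. The cup is at (302,200), the lids at (469,303) and the bottle at (483,228).

```bash
python3 - <<'E'
from h import *
im=arm.camera("top")[:,:,::-1]
a=cv2.resize(im[170:300,255:425],None,fx=4,fy=4,interpolation=cv2.INTER_CUBIC)
b=cv2.resize(im[100:380,130:200],None,fx=2,fy=2,interpolation=cv2.INTER_CUBIC)
o=np.zeros((560,680+120,3),np.uint8);o[:520,:680]=a;o[:,680:]=b[:,:120]
cv2.imwrite("pics/c1.png",o)
for p in [(469,303,55),(276,187,72),(384,196,72),(379,284,72),(272,275,72)]: print(p,at_z("top",*p))
E
```

```text
(469, 303, 55) [ 378.70319684 -451.29027384   55.        ]
(276, 187, 72) [715.55191096 123.63059539  72.        ]
(384, 196, 72) [ 692.27978405 -194.81415051   72.        ]
(379, 284, 72) [ 433.65756455 -180.66183734   72.        ]
(272, 275, 72) [456.97233799 131.42725781  72.        ]
```

View pics/c1.png

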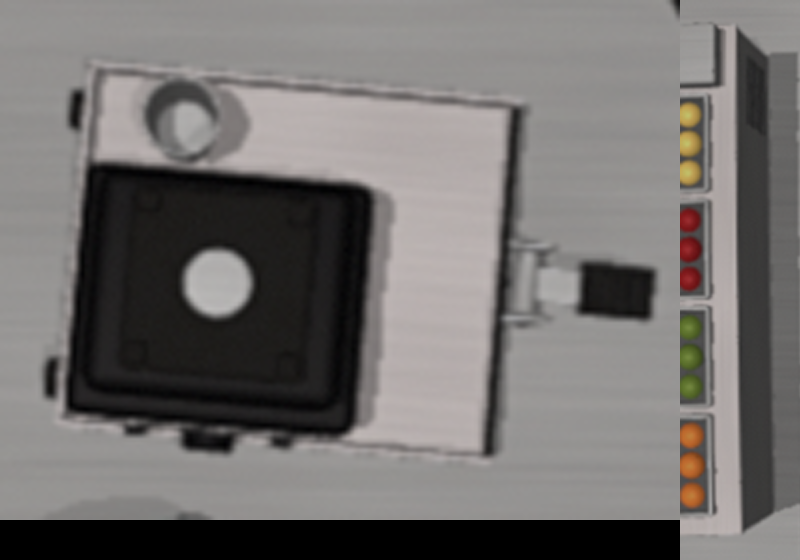

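```bash
python3 - <<'E'
from h import *
from scipy.optimize import least_squares
def cp(k,l): return [255+(k+.5)/4-.5,170+(l+.5)/4-.5]
L=np.array([[135,160,72],[135,-160,72],[-135,-160,72],[-135,160,72],[100,172,60],[-100,172,60],[20,-271,61],[-20,-271,61]],float)
P=np.array([cp(90,65),cp(521,104),cp(493,456),cp(63,420),cp(70,108),cp(46,376),cp(655,268),cp(652,320)])
def W(q,L):
    c,s=np.cos(q[2]),np.sin(q[2]); return L@np.array([[c,s,0],[-s,c,0],[0,0,1]])+[q[0],q[1],0]
r=least_squares(lambda q:(proj("top",W(q,L))-P).ravel(),[575,-30,0])
print(r.x,np.round(r.fun.reshape(-1,2),1).tolist())
q=r.x
for u,v,z in[(157.5,112.5,170),(161,366,170),(157.5,112.5,206),(161,366,206),(174,130,20),(176.5,356,20)]:print(u,v,z,at_z("top",u,v,z))
print(W(q,np.array([[0,-160,53],[0,-175,54],[0,-243,61],[-100,172,53],[100,172,53]],float)))
print("scene",proj("scene",W(q,np.array([[135,-160,72],[-135,-160,72],[0,-271,61.]]))))
E
```

```text
[ 5.76121398e+02 -2.87490136e+01 -7.61183000e-02] [[-0.0, -1.3], [0.4, -1.7], [0.2, 1.9], [-1.7, 1.5], [0.2, -0.1], [-0.0, 0.2], [0.6, -0.5], [0.4, -0.0]]
157.5 112.5 170 [907.01088929 450.72658424 170.        ]
161 366 170 [208.26722849 420.79547116 170.        ]
157.5 112.5 206 [895.2547001  438.55949704 206.        ]
161 366 206 [215.45297398 409.43977334 206.        ]
174 130 20 [900.33812744 447.39363192  20.        ]
176.5 356 20 [209.25993867 421.32731237  20.        ]
[[ 563.95422705 -188.28571767   53.        ]
 [ 562.8135548  -203.24228368   54.        ]
 [ 557.64250728 -271.04538293   61.        ]
 [ 489.49066605  150.35742501   53.        ]
 [ 688.91154619  135.14846171   53.        ]]
scene [[378.48742981 316.02921282]
 [272.25684911 298.02618025]
 [312.44123071 343.78304355]]
```

```bash
python3 - <<'E'
from h import *
im=cv2.imread("pics/s0.png")
a=cv2.resize(im[100:360,240:470],None,fx=2.3,fy=2.3,interpolation=cv2.INTER_CUBIC)
cv2.imwrite("pics/c2.png",a)
E
```

```text
(no output)
```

View pics/c2.png

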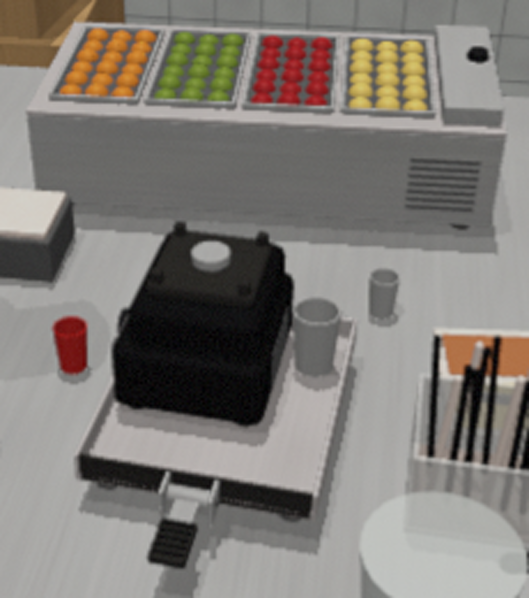

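The side view confirms the cup (316,335 in the crop) stands on the +x side of the tray and the pedal is clear on both sides. I'll grip the tread from its sides and swing it up along its arc.

```bash
cat >> h.py <<'E'
def Rd(psi,flip=0):
    a=psi+np.pi*flip; x=np.array([np.cos(a),np.sin(a),0]); z=np.array([0,0,-1.]); return np.column_stack([x,np.cross(z,x),z])
def cw(q,L):
    c,s=np.cos(q[2]),np.sin(q[2]); return np.array([q[0]+c*L[0]-s*L[1],q[1]+s*L[0]+c*L[1],L[2]])
def arc(q,th,r=70):  # TCP for grasp at distance r along the tread mid plane
    return cw(q,[0,-175-r*np.cos(th),54+r*np.sin(th)-19])
q0=np.array([576.1,-28.7,-.0761])
E
python3 - <<'E'
from h import *
for f in(0,1): print(f,arm.solve_ik(arc(q0,0)+[0,0,150],Rd(q0[2],f)))
f=min((0,1),key=lambda f:abs((arm.solve_ik(arc(q0,0)+[0,0,150],Rd(q0[2],f)) or [9]*6)[5]) if arm.solve_ik(arc(q0,0)+[0,0,150],Rd(q0[2],f)) is not None else 99)
print(f)
arm.move_straight([289,-609,420],v=250)
arm.goto(arc(q0,0)+[0,0,300],Rd(q0[2],f)); st()
arm.move_straight(arc(q0,0)+[0,0,60],v=200)
arm.move_straight(arc(q0,0),v=60); st()
snap("scene","s1.png",(230,150,430,400),2.4)
E
```

```text
0 [-4.96460633e-01  3.93198853e-03  1.58849344e+00 -4.44089210e-16
  1.54916722e+00 -4.20360633e-01]
1 [-4.96460633e-01  3.93198853e-03  1.58849344e+00 -4.44089210e-16
  1.54916722e+00  2.72123202e+00]Traceback (most recent call last):
  File "<stdin>", line 3, in <module>
  File "<stdin>", line 3, in <lambda>
ValueError: The truth value of an array with more than one element is ambiguous. Use a.any() or a.all()
```

```bash
python3 - <<'E'
from h import *
arm.move_straight([289,-609,420],v=250)
arm.goto(arc(q0,0)+[0,0,300],Rd(q0[2])); st()
arm.move_straight(arc(q0,0)+[0,0,60],v=200)
arm.move_straight(arc(q0,0),v=60); st()
snap("scene","s1.png",(230,150,430,400),2.4)
E
```

```text
2.77 [ 557.2 -273.9  335.2] [-0.5 -0.6 -0.5] 85.2
5.28 [ 557.7 -273.1   35.5] [-0.2  0.5  0.1] 85.0
```

View pics/s1.png

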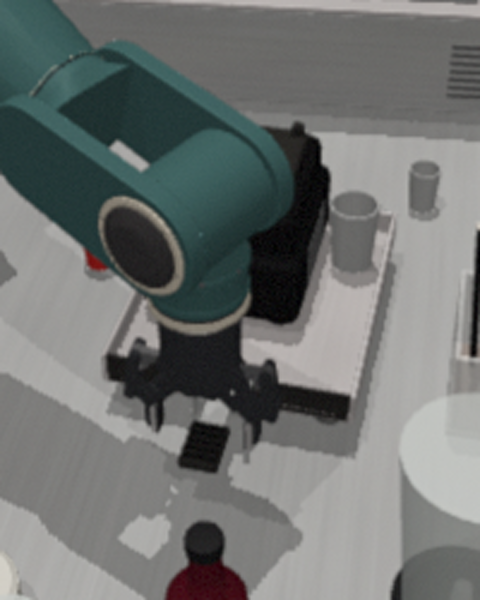

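The fingers (about 155 and 250, row 420) straddle the tread (205,445) evenly, so I'll clamp and lift.

```bash
python3 - <<'E'
from h import *
arm.clamp(40); st()
for th in np.linspace(0,.69,8)[1:]:
    arm.move_straight(arc(q0,th),v=50); st()
arm.hold(.3); st()
snap("scene","s2.png",(230,150,430,400),2.4)
E
```

```text
6.09 [ 557.5 -273.    35.1] [-0.2  0.   1.6] -0.6
6.38 [ 557.7 -272.7   42.4] [-0.9 -0.3 -0.2] 0.1
6.67 [ 557.8 -271.7   49.2] [-0.3 -0.5  0.8] 0.1
6.97 [ 557.9 -270.    55.9] [-0.3  0.3  0.7] 0.1
7.26 [ 558.1 -267.6   62.4] [0.4 0.  0.2] 0.2
7.55 [ 558.3 -264.6   68.5] [-0.1  0.2 -0.3] -0.2
7.84 [ 558.6 -261.1   74.5] [ 0.1  0.2 -0.2] -0.2
8.13 [ 558.8 -256.9   79.9] [ 0.6 -0.2 -0.2] 0.1
8.43 [ 558.6 -257.1   79.4] [ 0.1  0.  -0.8] -0.0
```

View pics/s2.png

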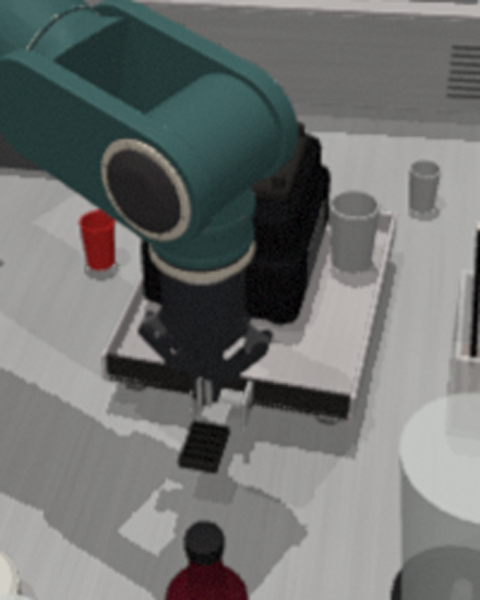

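The fingers closed to a zero gap and missed the tread: it is still down at (205,445), with the fingertips nearer the caddy at (205,395). I'll check the projection of the TCP before retrying.

```bash
python3 - <<'E'
from h import *
o=arm.get_obs();p=np.array(o["eef_pos"])
print(o["eef_rot"])
def c(X): return (proj("scene",X)-[230,150])*2.4
print(c(p),c(p+[0,0,50]),c(p+[0,0,150]))
print("down tread corners",c(np.array([cw(q0,[a,b,61]) for a in(-20,20) for b in(-215,-271)])))
print("open-time tip",c(np.array([557.7,-273.1,48])))
snap("top","t2.png",(330,190,470,300),5)
E
```

```text
[[ 9.97098696e-01 -7.61194041e-02 -1.63878646e-04]
 [-7.61193934e-02 -9.97098708e-01  7.07120774e-05]
 [-1.68785747e-04 -5.80325770e-05 -9.99999984e-01]]
[[208.56068875 419.96997074]] [[207.33405624 383.59649144]] [[204.66861237 304.69743346]]
down tread corners [[193.30619944 419.14370535]
 [177.80600469 461.31044822]
 [232.13148159 426.05722832]
 [218.04155722 468.79700184]]
open-time tip [[205.40405669 454.03032926]]
```

View pics/t2.png

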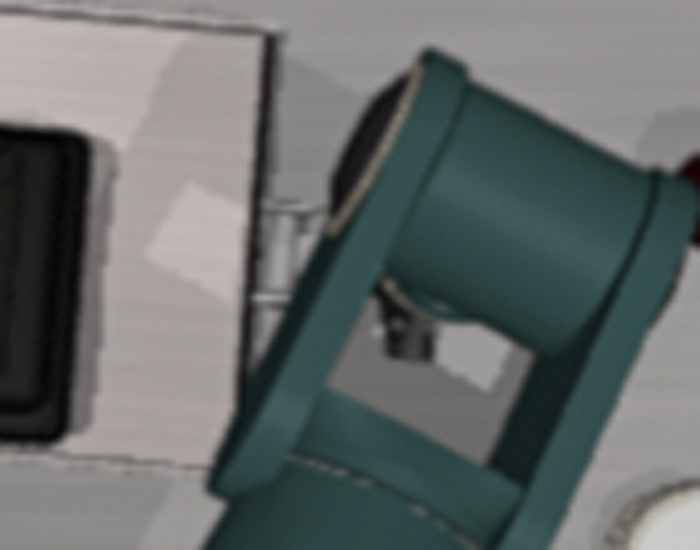

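```bash
python3 - <<'E'
from h import *
b=cw(q0,[0,-245,0])
for z in np.arange(76,34,-2):
    arm.move_straight([b[0],b[1],z],v=40); f=arm.get_obs()["ft_force"]
    if f[2]>2.5: break
st(); snap("scene","s3.png",(280,270,360,360),6.6)
p=np.array(arm.get_obs()["eef_pos"]); print((proj("scene",np.array([p,p+[0,0,25]]))-[280,270])*6.6)
E
```

```text
14.09 [ 557.4 -272.9   35.8] [-0.9  1.1 -0.3] -0.2
[[235.07650229 478.85357   ]
 [233.32350644 431.5695107 ]]
```

View pics/s3.png

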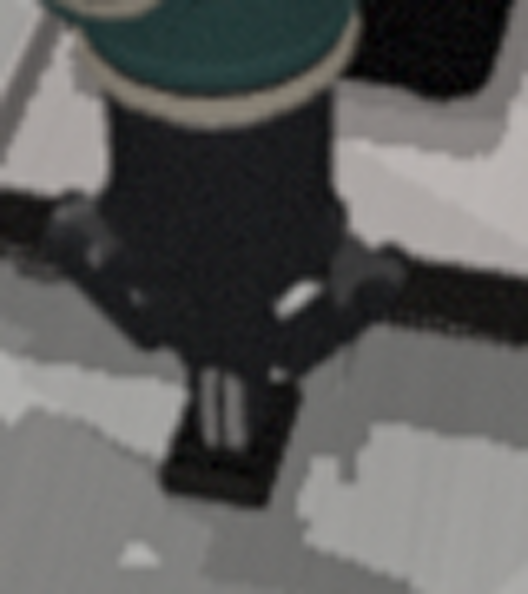

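```bash
python3 - <<'E'
from h import *
b=cw(q0,[0,-245,0])
for z in np.arange(34,12,-1.):
    arm.move_straight([b[0],b[1],z],v=40); o=arm.get_obs()
    if o["ft_force"][2]>3: break
st(); print(o["wrist_torque"])
arm.hold(.2);st()
E
```

```text
14.39 [ 557.8 -273.2   34.6] [-0.6  0.2  4.7] -0.1
[0.01075474 0.02854113 0.01520791]
14.59 [ 557.8 -273.2   34.6] [ 0.2 -1.1  4.8] 0.1
```

```bash
python3 - <<'E'
from h import *
for v in(445,455): print(at_z("scene",280+225/6.6,270+v/6.6,61))
for v in(445,455): print(at_z("scene",280+225/6.6,270+v/6.6,35))
print(at_z("scene",280+215/6.6,270+497/6.6,55), cw(q0,[0,-271,55]), cw(q0,[0,-245,0]))
E
```

```text
[ 555.69903396 -279.59156933   61.        ]
[ 556.55771458 -284.11298744   61.        ]
[ 550.71647048 -257.08528848   35.        ]
[ 551.60087909 -261.74217836   35.        ]
[ 555.52545806 -298.29756765   55.        ] [ 555.49679969 -298.91566967   55.        ] [ 557.47349049 -272.99091908    0.        ]
```

The touch shows the fingertips are really about 26 mm above the reported TCP, while y agrees. So my grip closed just above the tread. I'll regrip about 25 mm lower and slightly further out.

```bash
cat >> h.py <<'E'
DZ=np.array([0,0,-25.])
E
python3 - <<'E'
from h import *
p=arc(q0,0,80)
arm.move_straight(p+[0,0,45],v=150); arm.gripper_open()
arm.move_straight(p+[0,0,10],v=100)
for d in (5,0,-5,-10,-15,-20,-25):
    arm.move_straight(p+[0,0,d],v=60); o=arm.get_obs()
    if o["ft_force"][2]>4: print("contact");break
st()
arm.clamp(40); st()
snap("scene","s4.png",(230,150,430,400),2.4)
if arm.get_obs()["finger_gap"]>30:
    for th in np.linspace(0,.68,6)[1:]:
        arm.move_straight(arc(q0,th,80)+DZ,v=60); st()
    snap("scene","s4.png",(230,150,430,400),2.4)
E
```

```text
18.09 [ 556.5 -282.9    9.6] [ 0.1 -0.   0.4] 85.4
18.57 [ 557.  -283.1   10.4] [ 0.5 -0.1  2.6] 39.0
18.96 [ 556.6 -282.    20.9] [-1.5  2.7 -1.4] 39.3
19.29 [ 557.  -279.6   32. ] [-0.6  5.1 -1.6] 39.1
19.62 [ 557.4 -276.    42.5] [-0.3  4.6 -4.4] 39.3
19.96 [ 557.8 -271.    52.2] [-0.9  5.5 -4.1] 39.3
20.29 [ 558.3 -264.7   61. ] [-0.2  6.6 -5.9] 39.0
```

View pics/s4.png

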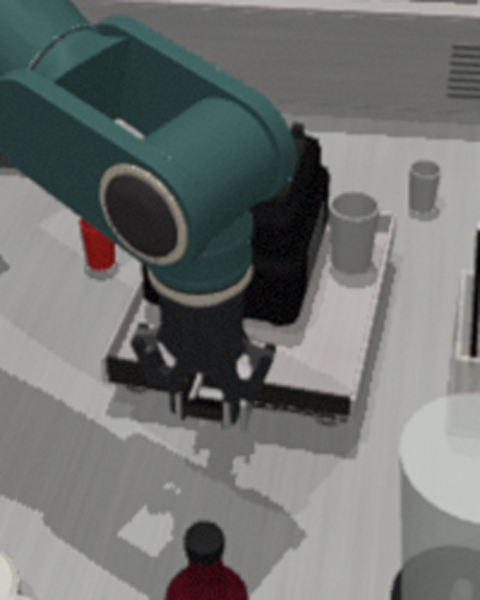

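The tread is gripped (gap 39 mm), the pedal is up and the caddy has not moved. I'll keep this grip to roll the caddy, because pushing +y above the pin only drives the pedal onto its upper stop. I'll turn it gradually to the unit's yaw and monitor force.

```bash
cat >> h.py <<'E'
q1=np.array([570,263.5,.041])
E
python3 - <<'E'
from h import *
arm.hold(.3); st()
d=(q1-q0); L=d[1]
for s in (40,110,190,270,282):
    q=q0+d*s/L
    arm.move_straight(arc(q,.68,80)+DZ,v=60 if s<275 else 25,rotation=Rd(q[2])); st()
snap("top","t4.png",(90,130,410,330),2.5)
print("wt",arm.get_obs()["wrist_torque"])
E
```

```text
20.64 [ 558.2 -264.7   60.9] [-1.2  5.3 -5.4] 39.1
21.46 [ 562.1 -226.5   62.3] [ 1.7 -5.5  4.4] 38.8
22.77 [ 567.3 -156.9   62.3] [ 0.9 -6.6  6.3] 38.6
24.26 [573.3 -76.9  62.2] [ 1.1 -7.1  5.8] 39.0
25.75 [579.2   3.3  62.2] [ 0.7 -8.   6.3] 38.8
26.38 [580.   15.6  62.1] [ 1.1 -5.7  6. ] 39.2
wt [-1.02807072  0.00218101  0.07875785]
```

View pics/t4.png

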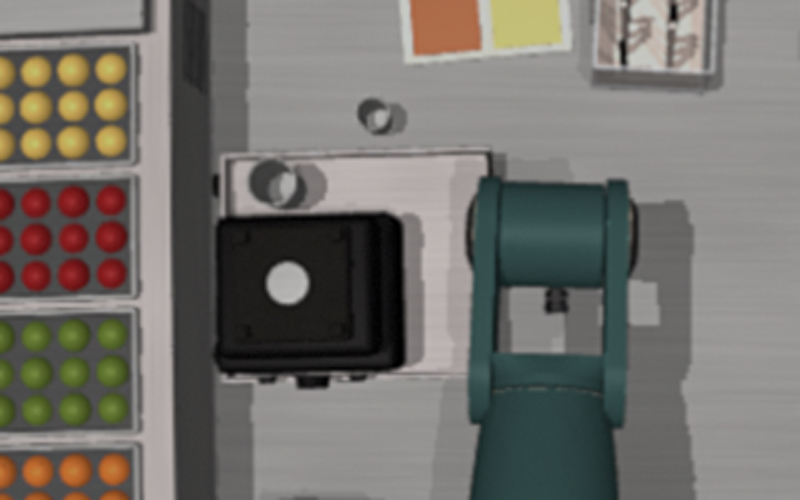

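The caddy is square to the unit a little short of its front (215 against about 207 px), and the cup is upright at (278,183). Now I'll creep in.

```bash
python3 - <<'E'
from h import *
d=(q1-q0); L=d[1]
for s in np.arange(284,322,2):
    q=q0+d*min(s,L)/L+[0,max(0,s-L),0]
    arm.move_straight(arc(q,.68,80)+DZ,v=25,rotation=Rd(q[2]))
    o=arm.get_obs(); print(s,np.round(o["ft_force"],1),np.round(o["eef_pos"],1),np.round(o["wrist_torque"],2))
    if o["ft_force"][1]<-18: break
arm.hold(.4); st(); np.save("q.npy",q)
E
```

```text
284 [-0.1 -4.2  6.5] [580.   17.9  61.8] [-0.76 -0.03  0.05]
286 [ 0.6 -2.3  5.3] [580.1  20.1  61.8] [-0.41 -0.12 -0.06]
288 [ 0.2 -2.5  5.4] [580.3  22.2  61.7] [-0.3  -0.04  0.04]
290 [ 0.  -1.3  5. ] [580.4  24.2  61.7] [-0.3  -0.08 -0.01]
292 [-0.4 -1.8  5.6] [580.5  26.3  61.7] [-0.29 -0.09  0.02]
294 [ 2.  -8.4  5.6] [580.8  27.6  61.8] [-1.17 -0.37  0.11]
296 [ -0.6 -18.9  10.3] [580.8  28.1  62.3] [-3.33  0.26  0.15]
28.58 [580.9  28.1  62.3] [ -1.5 -18.3   9.6] 38.9
```

Contact at the predicted place with an 18 N push. Now I'll swing the pedal down along its arc, keeping a slight push towards the unit.

```bash
python3 - <<'E'
from h import *
q=np.load("q.npy"); R=Rd(q[2]); b=0
for th in np.r_[np.arange(.62,-.001,-.06),-.03,-.05,-.07]:
    arm.move_straight(arc(q,th,80)+DZ+[0,b,0],v=50,rotation=R)
    o=arm.get_obs(); f=o["ft_force"]; print(round(th,2),b,np.round(f,1),np.round(o["eef_pos"],1))
    if f[1]>-4: b+=1.5
    if f[1]<-22: b-=1.5
    if f[2]>25: break
arm.hold(.3); st()
snap("top","t5.png",(90,130,410,330),2.5); np.save("b.npy",[b,th])
E
```

```text
0.62 0 [ -2.1 -15.2  13.9] [581.1  25.7  58.8]
0.56 0 [ -0.2 -13.9  12.6] [581.3  23.3  54.8]
0.5 0 [ -0.2 -12.7   9.8] [581.4  21.   50.5]
0.44 0 [  1.6 -12.7   9.7] [581.4  18.9  46. ]
0.38 0 [  0.6 -10.9   7.5] [581.4  17.1  41.4]
0.32 0 [  0.8 -10.9   6.3] [581.3  15.5  36.7]
0.26 0 [  1.8 -10.5   5.3] [581.4  14.2  32. ]
0.2 0 [  1.9 -10.6   5.2] [581.4  13.1  27.2]
0.14 0 [ 1.6 -9.6  2.9] [581.4  12.4  22.4]
0.08 0 [ 1.6 -9.3  5.3] [581.5  11.9  17.8]
0.02 0 [-0.7 -8.3  8.8] [581.6  11.7  13.4]
-0.03 0 [-5.1 -9.1 18. ] [581.8  11.7  10.2]
-0.05 0 [-8.6 -9.2 24. ] [582.1  11.7   9.3]
-0.07 0 [ -7.4 -11.3  29.3] [582.4  11.5   8.2]
32.38 [582.4  11.5   8.3] [ -8.2 -12.9  30.2] 39.4
```

```bash
python3 - <<'E'
from h import *
q=np.load("q.npy")
arm.gripper_open(); st()
p=np.array(arm.get_obs()["eef_pos"])
arm.move_straight(p+[0,0,60],v=100); arm.clamp(20); st()
# press test on the tread: contact near z=34.6 reported means down
p=arc(q,0,75)
for z in np.arange(60,26,-2.):
    arm.move_straight([p[0],p[1],z],v=60); f=arm.get_obs()["ft_force"]
    if f[2]>14: break
st()
arm.move_straight([p[0],p[1],330],v=200)
arm.goto([450,-480,420],Rd(q[2])); st()
im=arm.camera("top")[:,:,::-1]; im2=arm.camera("scene")[:,:,::-1]
a=cv2.resize(im[170:290,150:350],None,fx=4,fy=4,interpolation=cv2.INTER_CUBIC)[:,:800]
cv2.imwrite("pics/t6.png",a); cv2.imwrite("pics/s6.png",im2)
E
```

```text
32.96 [580.3  12.8   4.2] [0.5 0.2 0.7] 85.7
34.48 [580.3  12.8  64.2] [-0.9  1.1  0.2] 0.3
38.23 [580.8  17.3  33.4] [-4.9 -1.4 15.1] 0.2
41.77 [ 450.6 -479.2  420. ] [ 0.7 -0.5  0.5] 0.1
```

View pics/t6.png

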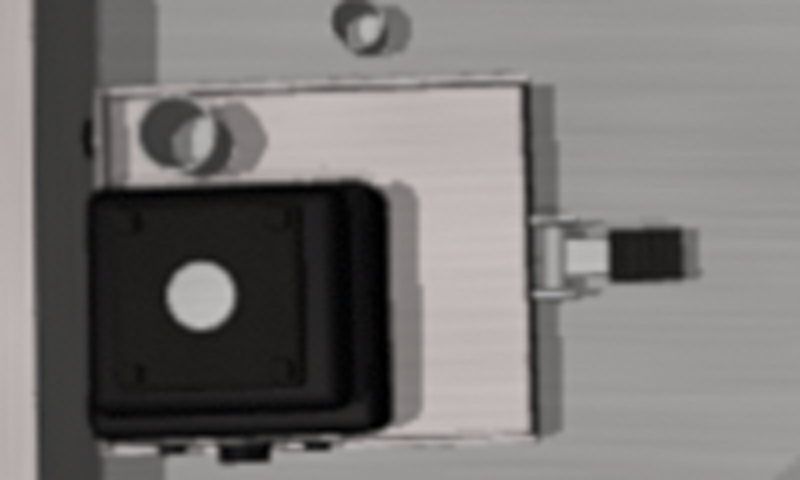

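View pics/s6.png

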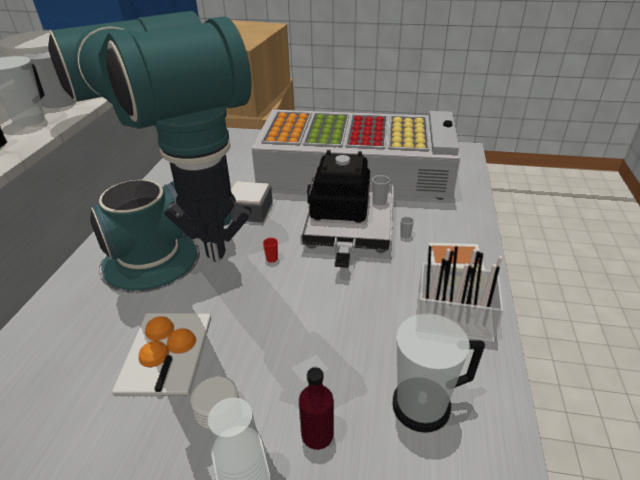

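The cup is upright on the tray, the pedal is level, the caddy sits at the unit and the bystanders are in place. I'll do one numeric check of the gap before handing in.

```bash
python3 - <<'E'
from h import *
from scipy.optimize import least_squares
P=np.array([[150+u/4-.4,170+v/4-.4] for u,v in[(527,82),(538,436),(685,228),(686,280)]])
L=[[135,-160,72],[-135,-160,72],[20,-271,61],[-20,-271,61]]
r=least_squares(lambda q:(proj("top",np.array([cw(q,l) for l in L]))-P).ravel(),q1)
print(r.x,np.round(r.fun,1))
for x in(-100,100):
    b=cw(r.x,[x,172,53]); print("gap",420.8+(b[0]-208.3)*.041-b[1])
E
```

```text
[5.69653829e+02 2.61157883e+02 4.42506113e-02] [ 0.2 -1.7  0.2  1.7 -0.3 -0.3 -0.1  0.2]
gap 2.6416712695136084
gap 1.9864100146711507
```

```bash
python3 -c "
from h import *
st(); arm.hand_in()"
```

```text
41.87 [ 450.6 -479.2  420. ] [-0.7 -0.3  0.1] -0.0
the job is handed in; nothing more can be done
```

I released the brake, rolled the caddy to the topping unit and turned it square. I then locked the brake and handed the job in at about 42 s. `arm.hand_in()` gives no verdict, so these are my own last checks.

**How it went:**
- **First grip:** it missed, with the fingers closing just above the tread. A touch-down showed the fingertips were really about 26 mm above the reported TCP, a mismatch I did not explain. I worked around it by gripping 25 mm lower.
- **Brake off:** the second grip held (39 mm gap). I swung the pedal up along its arc to a commanded 0.68 rad, and the picture showed no visible caddy movement.
- **Rolling:** I kept hold of the raised pedal and pushed the caddy with it, not on the rim as suggested. It touched the unit where predicted, and I pressed with about 18 N.
- **Brake on:** I swung the pedal down while still pushing lightly towards the unit, reaching about 30 N at its lower stop.

**Last checks:**
- **Pedal:** a press on the tread from above met firm resistance (15 N) at the same height as when it was down at the start.
- **Bumpers:** the final camera fit puts them about 2.6 mm (near) and 2.0 mm (far) from the front. That is about the camera error, and they were in contact when I pressed.
- **Cup and bystanders:** the measuring cup stands upright on the tray. The cup stack, bottle and lids look unmoved by eye; I did not measure them.
- **Robot:** it was clear of everything, with no force on the tool.

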